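# Build up the spacer stack on the stepped stand

## Task

Build up the spacer stack on the green stand's upright pin, one part at a time from the bottom: the flat red collar first, then the pale steel spacer ring, the brass washer, the dark bushing, and last the blue cap nut set upright on top of the bushing. Every part must lie flat on the one below, centred on the pin. Leave the pale bolt and the plain steel nut lying where they are.

Things in the scene. Friction and masses are not known exactly. Their poses are not given: they have to be found in the camera images.
- stand: Stand fixed to the bench: round green base 76 mm in diameter, 10 mm high, four dark flush screws in its top (they do not stand up). On its centre an upright steel pin: 18 mm in diameter from 10 to 22 mm above the bench, tapering to 12 mm in diameter at 28 mm, straight up to 38 mm, then tapering to a 6 mm blunt nose at 46 mm. Origin at the centre of the base's underside, on the bench; z up along the pin. It does not move when pushed.
- red_collar: Flat red plastic collar lying flat, 44 mm outside, bore 22 mm, 8 mm thick. Origin at the centre of its underside, z up. Goes on the green base, round the foot of the pin: its underside is then 10 mm above the bench.
- spacer_ring: Pale steel spacer ring lying flat, 38 mm outside, bore about 21 mm clear, 12 mm thick. Origin at the centre of its underside, z up. Underside 18 mm above the bench when stacked.
- brass_washer: Thick brass-yellow washer lying flat, 40 mm outside, bore 15 mm, 6 mm thick. Origin at the centre of its underside, z up. Underside 30 mm above the bench when stacked.
- bushing: Dark brown bushing standing on end, 26 mm outside, bore about 15 mm clear, 16 mm high. Origin at the centre of its underside, z up. Underside 36 mm above the bench when stacked.
- cap_nut: Blue capped (closed) hexagon nut standing on its open end, 20 mm high, 19 mm across the flats along its x, 22 mm across the corners along its y; the upper half is a round cap about 15 mm in diameter. Solid underneath (it does not go over the pin). Origin at the centre of its underside, z up. When stacked it stands on the bushing, underside 52 mm above the bench.
- pale_bolt: Bystander: pale steel hexagon bolt lying on its side, loose, 58 mm long (along its y), 28 mm wide over all, 17 mm high. Origin at the centre of its underside. Not part of the stack; leave it.
- steel_nut: Bystander: plain pale hexagon nut with a hole, 23 x 25 x 11 mm, lying flat and loose. Origin at the centre of its underside. Not part of the stack; leave it.
Mind the look-alikes: they are no part of the job. Of the things like the brass_washer, leave any that is turquoise; of the rest the smaller one is meant.

How it is judged (in metres and radians):
At the end, for the whole second after the job is handed in: On the stand, from the bottom: red collar, spacer ring, brass washer and bushing, each within 5 mm of the pin's axis, then the cap nut within 7 mm of it; each at its stacked height (undersides 10, 18, 30, 36 and 52 mm above the bench, within 3 mm), upright within 0.15 rad, and at rest (horizontal distance between each of red_collar, spacer_ring, brass_washer, bushing and stand below 0.005 m and z of red_collar in the frame of stand between 0.007 and 0.013 m and angle between each of red_collar, spacer_ring, brass_washer, bushing, cap_nut's own z axis and vertical below 0.15 rad and linear speed of each of red_collar, spacer_ring, brass_washer, bushing, cap_nut below 0.02 m/s and z of spacer_ring in the frame of stand between 0.015 and 0.021 m and z of brass_washer in the frame of stand between 0.027 and 0.033 m and z of bushing in the frame of stand between 0.033 and 0.039 m and horizontal distance between cap_nut and stand below 0.007 m and z of cap_nut in the frame of stand between 0.049 and 0.055 m); the robot touches nothing.
It fails at once if the pale bolt is moved by more than 20 mm (distance of pale_bolt from where it was at the start of the episode above 0.02 m).
It fails at once if the plain steel nut is moved by more than 20 mm (distance of steel_nut from where it was at the start of the episode above 0.02 m).
It also fails if it takes over 134 s, if anything falls off the work surface, if the arm or the gripper's body presses on something with over 40 N, if the wrist force passes 120 N, or if a joint passes its speed limit or range.

## Robot

A 7-joint arm with a two-finger parallel gripper is mounted at the origin on a cart in front of the work surface, level with it; the furniture and walls round the work are solid. World frame = base frame: x ahead of the robot, y to its left, z up, the work surface at z = 0. Lengths are in m, angles in degrees, forces in N, time in s.
With the tool pointing down it reaches from about 0.4 to 0.85 m from the base axis. Payload 4.4 kg.
Tool frame: the origin (TCP) lies on the centre line of the jaws, within the pads' length; the fingertips stand 8 mm ahead of it and the grasp point (between the pads) lies 11 mm behind it; z points along the fingers, y is the line along which they close (so a half turn about z gives the same grasp; the last joint's range is limited). The gripper opens to 94 mm and grips with 3 to 60 N. Pads are 16 mm wide; open, the fingers measure 119 mm over their backs; the gripper's body (75 mm by 177 mm) begins 78 mm behind the grasp point.
Start: joints at [59.886, 36.005, 2.206, 86.941, -1.547, 57.084, -1.146], TCP at [0.288, -0.582, 0.213] pointing down, gripper open.
Joint ranges: [-175.42, 175.42], [-21.48, 121.26], [-71.46, 75.88], [10.55, 141.38], [-63.04, 243.04], [13.31, 113.54], [-168.57, 168.57]. Speed limits (degrees/s): [147.25, 147.25, 180, 180, 180, 180, 180].

## Interface

Orientations are given as [roll, pitch, yaw] about the fixed x, y, z axes, in that order (R = Rz(yaw) Ry(pitch) Rx(roll)).
In Python, from station import env, eyes, order gives the robot as it stands.
- The arm moves only by the tool move_arm, never from a script. Its argument "moves" is a list of rows, each a list of 6 numbers: the shift along the tool's x, y, z in mm, then the turn, a rotation vector about the tool's x, y, z in degrees. In form: [[dx, dy, dz, rx, ry, rz], ...]. A call has 1 to 10 rows; each row is the pose to reach, as a shift and turn from the pose commanded when the call began, along the tool's axes at that moment; what a row does not reach only later rows make up. A row lasts 1/12 s, in which the tool goes at most 41.7 mm and 7.16 degrees, less where a joint would pass 70% of its speed; a pose out of reach is approached as far as the arm can. A call with a gripper value outside its range is refused whole. "claw" is the gripper command: -1 is fully open, 1 is shut, values between are in proportion, set as the call begins (left out, the last holds). The fingers move at their own pace and stop on an object; "squeeze" is the grip in N (left out, the last holds). Time passes only in rows, so rows that repeat a pose let the fingers close. It gives the time, the measured TCP pose, the force, the opening and the grip force at its end, in the units of the state.
- env.observe(): the state, without advancing time (a new reading comes with each control period).
- eyes.capture(name): name is "scene" or "top" or "wrist"; returns a dict with "frame" (400x640x3 uint8, blue, green, red), "fx", "fy", "cx", "cy" (pixels), "cam_to_world" (4x4, takes a point from camera to world coordinates). Camera axes: x right, y up, looking along -z (the intrinsics and any distortion apply to the point x, -y, -z); pixel columns grow to the right and rows downward; lengths in m; the calibration is good to about 2 mm. A picture is of the moment at which its call begins. There is no depth.
- order.finish_job(): hands the job in; it is judged then, once.
The state is a dict: "time_s": time; "joints": joint angles; "qvel": joint speeds; "effort": joint torques, N m; "tool_pos": TCP position; "tcp_rot": TCP orientation; "wrist_force": force on the tool from outside, world axes, zero at the start; "moment": the same for the moment, N m; "grip_width": finger opening in m; "gripper_force": force on a finger pad.
Only numpy, scipy, OpenCV 4.12 (cv2) and the standard library are available. Lean on these libraries where they do the work, as an engineer would, in place of code of your own. Each camera call takes 0.05 s, during which the arm holds its last target. There are 200 camera calls.

## Working session

There is one attempt and no reset: what is moved stays moved. The work goes in short steps, Python scripts to look and compute and a tool call to move; the robot and the scene stay as the last step left them, time stands still between calls to the robot, and variables do not carry over. Pictures are saved under pics/ and viewed, at most 14 in all, crops included, and the job is handed in when it is done.

Besides the shell and the picture viewer there is one more tool, called after "Call:" in YAML: its name, and indented under it one key for each argument. move_arm: Moves the arm, as the interface text tells. Its arguments: {"type":"object","properties":{"moves":{"type":"array"},"claw":{"type":"number"},"squeeze":{"type":"number"}},"required":["moves"]}

```bash
mkdir -p pics; ls; python3 - <<'E'
from station import env, eyes
import cv2
s=env.observe(); print({k:s[k] for k in('time_s','tool_pos','tcp_rot','grip_width')})
import numpy as np
for n in('scene','top'):
    c=eyes.capture(n); cv2.imwrite(f'pics/{n}0.png',c['frame']); print(n,c.keys(),c['fx'],c['fy'],c['cx'],c['cy'],np.round(c['cam_to_world'],3).tolist())
E
```

```text
pics
{'time_s': 0.0, 'tool_pos': array([ 0.28816794, -0.5818909 ,  0.21259081]), 'tcp_rot': array([-1.79892412e+02,  1.73255631e-03,  2.63432832e+01]), 'grip_width': 0.09394873711751486}
scene dict_keys(['frame', 'fx', 'fy', 'cx', 'cy', 'cam_to_world']) 417.0632352451106 417.0632352451106 317.7907127689196 209.06008279609196 [[-0.835, 0.314, -0.452, 0.068], [-0.55, -0.507, 0.664, 0.847], [-0.021, 0.803, 0.596, 0.581], [0.0, 0.0, 0.0, 1.0]]
top dict_keys(['frame', 'fx', 'fy', 'cx', 'cy', 'cam_to_world']) 412.6895991434989 412.6895991434989 323.88279872047167 199.88665604566006 [[-0.002, 0.997, -0.072, 0.393], [-1.0, -0.001, 0.017, 0.251], [0.017, 0.072, 0.997, 1.02], [0.0, 0.0, 0.0, 1.0]]
```

View pics/top0.png

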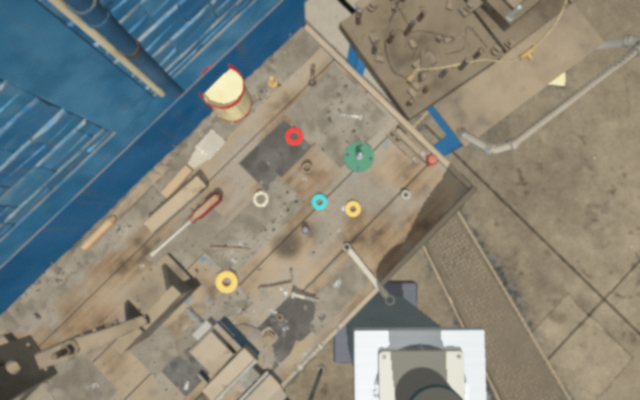

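View pics/scene0.png

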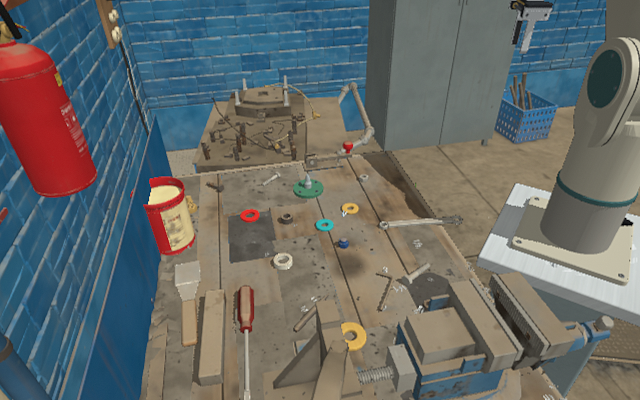

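The top view shows these candidates:

| Thing | Pixel(s) in top view | Note |
|---|---|---|
| Brass washer | (353,209), (227,282) | The first is smaller |
| Turquoise washer | (319,202) | Leave |
| Red collar | (294,136) | The tube end at (431,160) is not it |
| Spacer ring | (260,199) | The nut at (405,194) is not it |
| Bushing | (307,166) | |
| Cap nut | (305,229) | |
| Stand | (359,156) | |

I choose (353,209) for the brass washer, and will check it in a close crop.

```bash
cat > h.py <<'E'
from station import env, eyes
import cv2, numpy as np
def ray(c,u,v):
    M=np.array(c['cam_to_world']); d=M[:3,:3]@np.array([(u-c['cx'])/c['fx'],-(v-c['cy'])/c['fy'],-1.]); return M[:3,3],d/np.linalg.norm(d)
def plane(c,u,v,z):
    o,d=ray(c,u,v); return o+d*(z-o[2])/d[2]
def proj(c,p):
    M=np.array(c['cam_to_world']); q=M[:3,:3].T@(np.array(p)-M[:3,3]); return c['cx']+c['fx']*q[0]/-q[2], c['cy']-c['fy']*q[1]/-q[2]
def tri(rs):
    A=0;b=0
    for o,d in rs:
        P=np.eye(3)-np.outer(d,d); A=A+P; b=b+P@o
    p=np.linalg.solve(A,b); return p,[np.linalg.norm((np.eye(3)-np.outer(d,d))@(p-o)) for o,d in rs]
def blobs(f,lo,hi,amin=15):
    h=cv2.cvtColor(f,cv2.COLOR_BGR2HSV); m=cv2.inRange(h,np.array(lo),np.array(hi))
    if lo[0]==0 and hi[0]<=8: m|=cv2.inRange(h,np.array([172,lo[1],lo[2]]),np.array([180,hi[1],hi[2]]))
    cs,_=cv2.findContours(m,cv2.RETR_EXTERNAL,cv2.CHAIN_APPROX_NONE)
    out=[]
    for k in cs:
        if len(k)>=6 and cv2.contourArea(k)>=amin:
            e=cv2.fitEllipse(cv2.convexHull(k)) if len(cv2.convexHull(k))>=5 else cv2.minAreaRect(k)
            out.append((round(cv2.contourArea(k)),*np.round(e[0],1),*np.round(e[1],1)))
    return out
E
python3 - <<'E'
from h import *
T=eyes.capture('top');S=eyes.capture('scene')
R={'red':((0,130,90),(8,255,255)),'brass':((18,100,120),(32,255,255)),'green':((65,80,50),(88,255,255)),'blue':((105,120,40),(125,255,255))}
for n,r in R.items():
    print(n,'T',[b for b in blobs(T['frame'],*r) if 200<b[1]<430 and 110<b[2]<300],'\n  S',[b for b in blobs(S['frame'],*r) if 230<b[1]<400 and 160<b[2]<350])
for n,p in dict(red=(294,136),ring=(260,199),brass=(353,209),big=(227,282),bush=(307,166),cap=(305,229),stand=(359,156),nut=(405,194),bolt=(350,116)).items(): print(n,plane(T,*p,.01).round(3),np.round(proj(S,plane(T,*p,.01))))
a=cv2.resize(T['frame'][90:240,230:430],(800,600),interpolation=cv2.INTER_CUBIC);cv2.imwrite('pics/tc.png',a)
a=cv2.resize(S['frame'][160:280,230:390],(800,600),interpolation=cv2.INTER_CUBIC);cv2.imwrite('pics/sc.png',a)
E
```

```text
red T [(230, np.float64(293.7), np.float64(136.0), np.float64(17.5), np.float64(18.0))] 
  S [(124, np.float64(246.9), np.float64(311.4), np.float64(14.9), np.float64(49.9)), (187, np.float64(249.3), np.float64(215.3), np.float64(13.7), np.float64(19.0))]
brass T [(385, np.float64(226.2), np.float64(281.3), np.float64(22.1), np.float64(23.4)), (192, np.float64(352.7), np.float64(208.6), np.float64(15.6), np.float64(17.2))] 
  S [(420, np.float64(352.5), np.float64(335.6), np.float64(25.7), np.float64(31.9)), (132, np.float64(350.2), np.float64(208.0), np.float64(11.8), np.float64(16.9))]
green T [(500, np.float64(358.4), np.float64(156.3), np.float64(27.6), np.float64(28.0))] 
  S [(314, np.float64(307.9), np.float64(188.3), np.float64(18.6), np.float64(29.8))]
blue T [] 
  S [(31, np.float64(343.1), np.float64(243.9), np.float64(7.8), np.float64(8.7))]
red [0.625 0.307 0.01 ] [249. 214.]
ring [0.468 0.389 0.01 ] [282. 260.]
brass [0.444 0.162 0.01 ] [350. 206.]
big [0.268 0.467 0.01 ] [351. 333.]
bush [0.55  0.275 0.01 ] [284. 217.]
cap [0.395 0.279 0.01 ] [343. 242.]
stand [0.575 0.146 0.01 ] [307. 187.]
nut [0.48  0.033 0.01 ] [363. 177.]
bolt [0.676 0.168 0.01 ] [270. 179.]
```

View pics/sc.png

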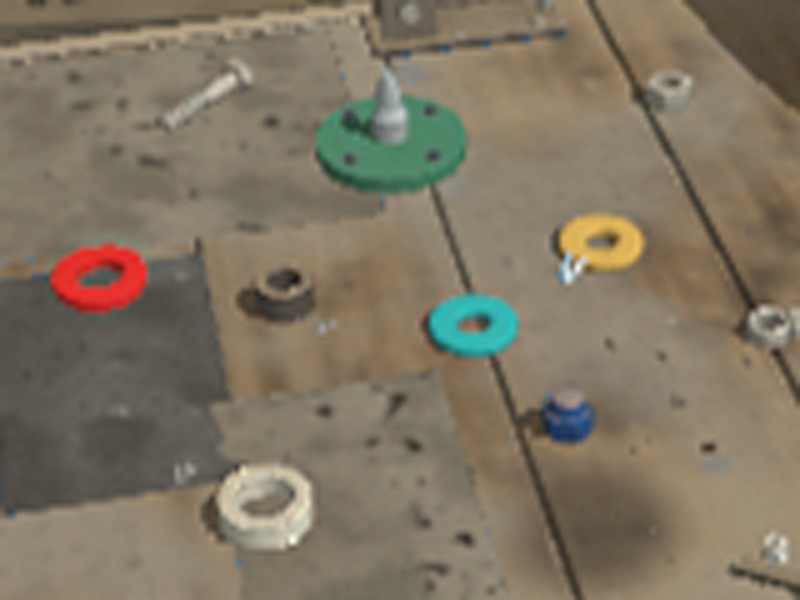

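View pics/tc.png

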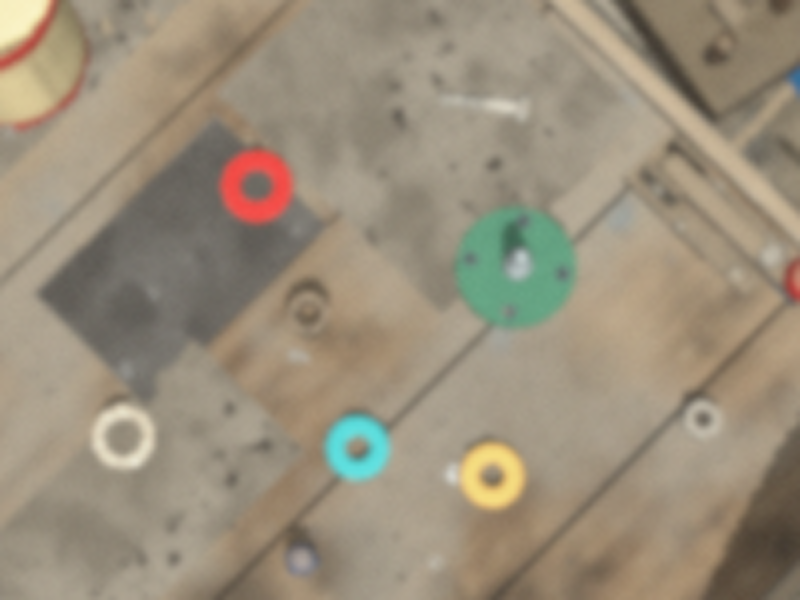

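The crops show the brass washer at scene (350,208) is the smaller yellow one. The larger one is at (352,335), and turquoise is at (325,225). The bolt lies at scene (270,179) and the nut at (364,177). The bushing is at (287,217), the ring at (283,261), the cap nut at (343,243) and the stand at (308,188).

```bash
cat >> h.py <<'E'
def Rt():
    from scipy.spatial.transform import Rotation as Ro
    s=env.observe(); return np.array(s['tool_pos']),Ro.from_euler('xyz',s['tcp_rot'],degrees=True).as_matrix()
def go(p):
    t,R=Rt(); print('to',np.round(p,4),'shift mm',(R.T@(np.array(p)-t)*1000).round(1),'tcp',t.round(4))
E
python3 - <<'E'
from h import *
T=eyes.capture('top');S=eyes.capture('scene')
for n,a,b in (('red',(293.7,136),(249.3,215.3)),('brass',(352.7,208.6),(350.2,208)),('ring',(260.5,199),(282.5,259)),('bush',(307,166),(286.5,216.5)),('stand',(358.4,156.3),(307.9,188)),('cap',(305,229),(343.5,242))):
    p,e=tri([ray(T,*a),ray(S,*b)]); print(n,p.round(4),np.round(e,4))
W=eyes.capture('wrist'); t,R=Rt(); M=np.array(W['cam_to_world'])
print('wrist in tool',(R.T@(M[:3,3]-t)).round(4),(R.T@M[:3,:3]).round(3).tolist(),W['fx'],W['cx'],W['cy'])
go([.6,.23,.213])
E
```

```text
red [0.6257 0.3077 0.0051] [0.0003 0.0003]
brass [0.4444 0.1618 0.0047] [0.0005 0.0005]
ring [0.4682 0.388  0.0121] [0. 0.]
bush [0.5476 0.2732 0.0111] [0.0025 0.0025]
stand [0.5741 0.1467 0.0066] [0.0007 0.0007]
cap [0.394  0.2789 0.0102] [0.001 0.001]
wrist in tool [ 0.0795  0.0003 -0.1714] [[0.0, 0.963, 0.269], [1.0, -0.0, 0.0], [0.0, 0.269, -0.963]] 306.1031150545015 315.71207074684827 196.09016181284764
to [0.6   0.23  0.213] shift mm [ 6.397e+02 -5.898e+02  5.000e-01] tcp [ 0.2884 -0.5824  0.2133]
```

Call:
move_arm:
  moves:
    - [697,-648,0,0,0,0]
    - [697,-648,0,0,0,0]
    - [697,-648,0,0,0,0]
    - [697,-648,0,0,0,0]
    - [697,-648,0,0,0,0]
    - [697,-648,0,0,0,0]
    - [697,-648,0,0,0,0]
    - [697,-648,0,0,0,0]
    - [697,-648,0,0,0,0]
    - [697,-648,0,0,0,0]

```text
time_s: 1.18
tool_pos: [0.4365, -0.191, 0.2138]
tcp_rot: [180.0, -0.0, 26.3]
wrist_force: [1.5, 1.3, -0.8]
grip_width: 0.0941
gripper_force: 0.0
```

Call:
move_arm:
  moves:
    - [385,-359,0,0,0,0]
    - [385,-359,0,0,0,0]
    - [385,-359,0,0,0,0]
    - [385,-359,0,0,0,0]
    - [385,-359,0,0,0,0]
    - [385,-359,0,0,0,0]
    - [385,-359,0,0,0,0]
    - [385,-359,0,0,0,0]
    - [385,-359,0,0,0,0]
    - [385,-359,0,0,0,0]

```text
time_s: 2.02
tool_pos: [0.5834, 0.1991, 0.2137]
tcp_rot: [180.0, -0.0, 26.4]
wrist_force: [1.1, -0.3, 0.5]
grip_width: 0.094
gripper_force: 0.0
```

```bash
python3 - <<'E'
from h import *
W=eyes.capture('wrist'); cv2.imwrite('pics/w1.png',W['frame'])
R={'red':((0,130,90),(8,255,255)),'brass':((18,100,120),(32,255,255)),'green':((65,80,50),(88,255,255))}
for n,r in R.items():
    for b in blobs(W['frame'],*r,100): print(n,b,plane(W,b[1],b[2],.009).round(4))
go([.6257,.3077,.1])
E
```

```text
red (200, np.float64(470.2), np.float64(279.5), np.float64(21.4), np.float64(28.6)) [ 0.5484 -0.0569  0.009 ]
red (168, np.float64(35.4), np.float64(156.3), np.float64(25.0), np.float64(69.6)) [0.4533 0.5191 0.009 ]
red (995, np.float64(249.8), np.float64(103.2), np.float64(35.7), np.float64(36.9)) [0.6281 0.3072 0.009 ]
brass (2528, np.float64(417.7), np.float64(384.7), np.float64(31.0), np.float64(266.9)) [ 0.3603 -0.0874  0.009 ]
brass (420, np.float64(503.3), np.float64(326.5), np.float64(30.1), np.float64(63.8)) [ 0.5058 -0.1431  0.009 ]
brass (384, np.float64(128.3), np.float64(327.1), np.float64(31.0), np.float64(63.9)) [0.2639 0.3431 0.009 ]
brass (562, np.float64(295.2), np.float64(273.3), np.float64(27.1), np.float64(28.2)) [0.4498 0.1638 0.009 ]
green (2002, np.float64(348.6), np.float64(197.8), np.float64(52.2), np.float64(56.2)) [0.5775 0.1487 0.009 ]
to [0.6257 0.3077 0.1   ] shift mm [ 79.2 -67.4 114.5] tcp [0.5852 0.2107 0.2135]
```

View pics/w1.png

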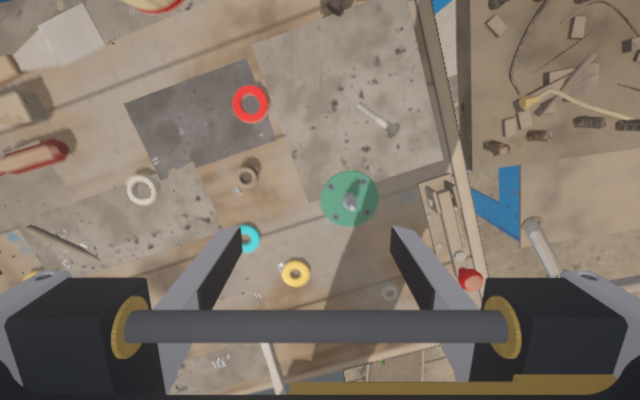

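Wrist view: red collar (250,103), stand (349,198), brass washer (295,273), bushing (247,177) and ring (142,190). The fingertips sit near row 230 and the jaws are centred at column 316. I'll go above the collar.

Call:
move_arm:
  moves:
    - [79,-67,0,0,0,0]
    - [79,-67,0,0,0,0]
    - [79,-67,110,0,0,0]
    - [79,-67,110,0,0,0]
    - [79,-67,110,0,0,0]
    - [79,-67,110,0,0,0]
    - [79,-67,110,0,0,0]
    - [79,-67,110,0,0,0]
    - [79,-67,110,0,0,0]
  claw: -0.3

```text
time_s: 2.82
tool_pos: [0.6261, 0.2921, 0.1065]
tcp_rot: [180.0, -0.3, 26.3]
wrist_force: [1.8, 0.7, 0.6]
grip_width: 0.0608
gripper_force: 0.0
```

```bash
cat >> h.py <<'E'
COL={'red':((0,130,90),(8,255,255)),'brass':((18,100,120),(32,255,255)),'green':((65,80,50),(88,255,255)),'blue':((105,120,40),(125,255,255))}
def look(name,z,fn,amin=300,crop=True):
    W=eyes.capture('wrist'); cv2.imwrite(f'pics/{fn}.png',W['frame'])
    t,R=Rt()
    for b in blobs(W['frame'],*COL[name],amin):
        p=plane(W,b[1],b[2],z); print(name,b,p.round(4),'from tcp mm',(R.T@(p-t)*1000).round(1))
    return W
E
python3 - <<'E'
from h import *
W=look('red',.008,'w2'); go([.6257,.3077,.009]); print(proj(W,[*env.observe()['tool_pos'][:2],.008]))
E
```

```text
red (520, np.float64(29.1), np.float64(258.3), np.float64(35.5), np.float64(77.9)) [0.4513 0.5151 0.008 ] from tcp mm [ -58.3 -277.3   98.1]
red (1655, np.float64(301.5), np.float64(192.4), np.float64(46.2), np.float64(47.2)) [0.6277 0.3069 0.008 ] from tcp mm [  7.7 -12.4  98.5]
red (2808, np.float64(80.2), np.float64(22.1), np.float64(79.8), np.float64(168.3)) [0.6758 0.5243 0.008 ] from tcp mm [ 147.1 -186.    99.1]
to [0.6257 0.3077 0.009 ] shift mm [  6.2 -14.   97.5] tcp [0.6259 0.2922 0.1065]
(np.float64(315.10935000177346), np.float64(200.9935976933617))
```

View pics/w2.png

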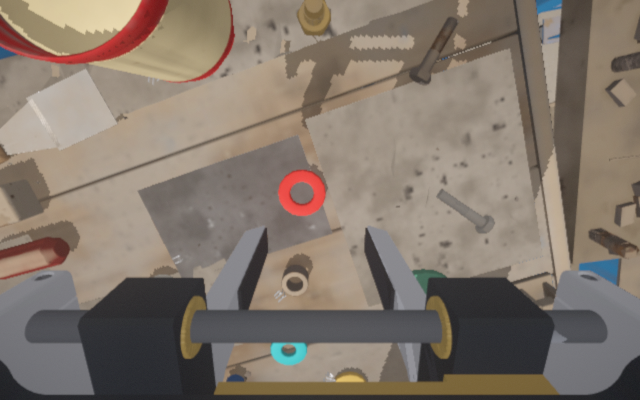

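The red collar is at (302,192), just off the jaw centre. I'll shift, go down and grip.

Call:
move_arm:
  moves:
    - [7.5,-12.5,30,0,0,0]
    - [7.5,-12.5,65,0,0,0]
    - [7.5,-12.5,85,0,0,0]
    - [7.5,-12.5,96,0,0,0]
    - [7.5,-12.5,96,0,0,0]
    - [7.5,-12.5,96,0,0,0]

```text
time_s: 3.37
tool_pos: [0.6268, 0.3069, 0.0096]
tcp_rot: [180.0, -0.2, 26.3]
wrist_force: [0.4, -0.3, 0.7]
grip_width: 0.061
gripper_force: 0.0
```

Call:
move_arm:
  moves:
    - [0,0,0,0,0,0]
    - [0,0,0,0,0,0]
    - [0,0,0,0,0,0]
    - [0,0,0,0,0,0]
    - [0,0,0,0,0,0]
    - [0,0,0,0,0,0]
  claw: 0.6
  squeeze: 15

```text
time_s: 3.87
tool_pos: [0.626, 0.3067, 0.0084]
tcp_rot: [180.0, -0.1, 26.3]
wrist_force: [-0.3, -1.2, 6.2]
grip_width: 0.0434
gripper_force: 16.1
```

Call:
move_arm:
  moves:
    - [0,0,-30,0,0,0]
    - [0,0,-70,0,0,0]
    - [0,0,-100,0,0,0]
    - [-30,20,-100,0,0,0]
    - [-178,120,-100,0,0,0]
    - [-178,120,-100,0,0,0]
    - [-178,120,-100,0,0,0]
    - [-178,120,-100,0,0,0]
    - [-178,120,-100,0,0,0]
    - [-178,120,-100,0,0,0]

```text
time_s: 4.7
tool_pos: [0.5168, 0.1155, 0.1075]
tcp_rot: [179.9, 0.2, 26.0]
wrist_force: [0.0, 0.2, -0.4]
grip_width: 0.0434
gripper_force: 15.0
```

Call:
move_arm:
  moves:
    - [0,0,0,0,0,0]
    - [0,0,0,0,0,0]
    - [0,0,0,0,0,0]

```text
time_s: 4.95
tool_pos: [0.52, 0.1223, 0.1074]
tcp_rot: [-180.0, -0.1, 26.5]
wrist_force: [-0.2, 0.3, -0.7]
grip_width: 0.0439
gripper_force: 15.0
```

```bash
python3 - <<'E'
from h import *
W=look('green',.010,'w3');look('red',.118,'w3')
a=W['frame'][80:330,180:500]; cv2.imwrite('pics/w3c.png',cv2.resize(a,(768,600)))
E
```

```text
green (5606, np.float64(319.6), np.float64(132.3), np.float64(84.7), np.float64(85.9)) [0.5769 0.1465 0.01  ] from tcp mm [61.9  3.7 97.4]
red (500, np.float64(499.1), np.float64(249.4), np.float64(33.3), np.float64(43.9)) [0.5694 0.0289 0.118 ] from tcp mm [  3.2 105.4 -10.7]
red (3652, np.float64(315.8), np.float64(242.4), np.float64(67.5), np.float64(70.9)) [0.5264 0.1249 0.118 ] from tcp mm [  7.5   0.3 -10.7]
```

View pics/w3c.png

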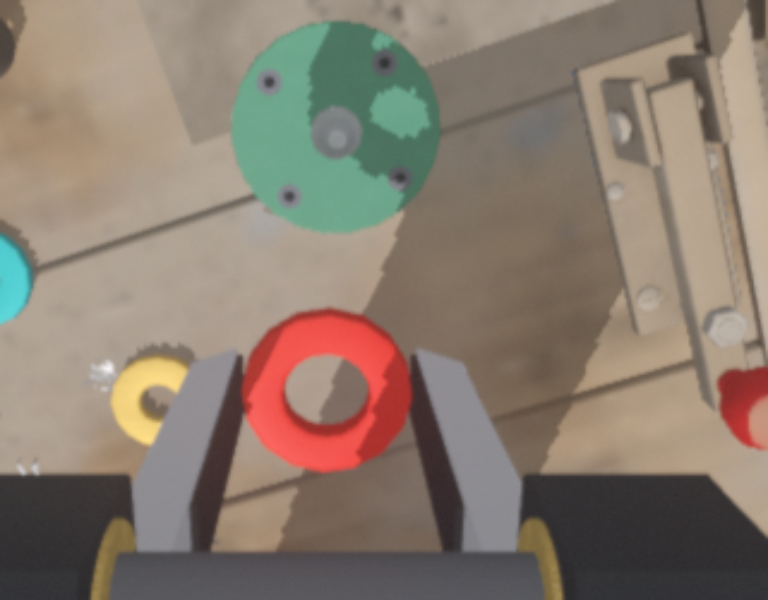

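The collar is held level at crop (327,390), and the stand's pin is at crop (337,135). I'll move over the pin and check through the bore.

Call:
move_arm:
  moves:
    - [30,2,0,0,0,0]
    - [60.5,3.6,0,0,0,0]
    - [60.5,3.6,20,0,0,0]
    - [60.5,3.6,42,0,0,0]
    - [60.5,3.6,42,0,0,0]
    - [60.5,3.6,42,0,0,0]
    - [60.5,3.6,42,0,0,0]

```text
time_s: 5.63
tool_pos: [0.5751, 0.1443, 0.066]
tcp_rot: [180.0, -0.0, 26.4]
wrist_force: [0.3, -0.3, -0.6]
grip_width: 0.0439
gripper_force: 15.0
```

```bash
python3 - <<'E'
from h import *
W=eyes.capture('wrist');go([.5765,.1462,.02])
a=W['frame'][180:300,240:400]; cv2.imwrite('pics/w4c.png',cv2.resize(a,(800,600),interpolation=cv2.INTER_CUBIC))
S=eyes.capture('scene'); print(S['frame'].shape)
t,R=Rt()
for h,n in((0,'collar top'),):
  for x in(-11,0,11): print(x,proj(W,t+R@np.array([x/1000,0,0])))
for x in (-3,0,3): print('nose',proj(W,[*(t+R@np.array([x/1000,0,0]))[:2],.046]))
E
```

```text
to [0.5765 0.1462 0.02  ] shift mm [ 1.7 -1.4 46.5] tcp [0.5755 0.1442 0.0665]
(400, 640, 3)
-11 (np.float64(315.55392118013856), np.float64(262.2857723859638))
0 (np.float64(315.5597564818794), np.float64(245.89383954065644))
11 (np.float64(315.5657816052293), np.float64(228.96867924542568))
nose (np.float64(315.56734337859643), np.float64(236.91408284819647))
nose (np.float64(315.5688356475945), np.float64(232.7741675627475))
nose (np.float64(315.57033963548304), np.float64(228.6017412393271))
```

View pics/w4c.png

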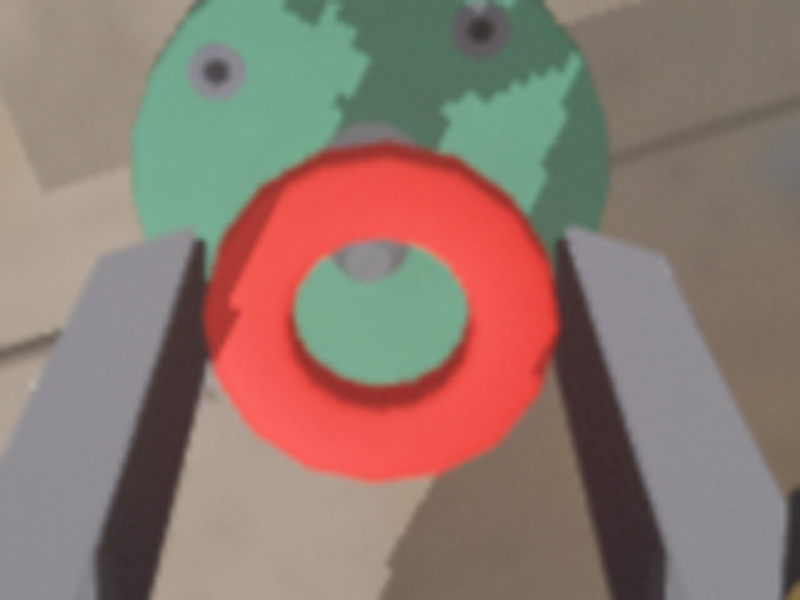

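Through the bore at crop (380,320) the nose shows at (370,262), about 1.3 mm to the left. I'll correct by (-0.5, -1.3) and lower.

Call:
move_arm:
  moves:
    - [-0.5,-1.3,0,0,0,0]
    - [-0.5,-1.3,8,0,0,0]
    - [-0.5,-1.3,16,0,0,0]
    - [-0.5,-1.3,24,0,0,0]
    - [-0.5,-1.3,32,0,0,0]
    - [-0.5,-1.3,39,0,0,0]
    - [-0.5,-1.3,44,0,0,0]
    - [-0.5,-1.3,47,0,0,0]
    - [-0.5,-1.3,47,0,0,0]
    - [-0.5,-1.3,47,0,0,0]

```text
time_s: 6.57
tool_pos: [0.5738, 0.1447, 0.0184]
tcp_rot: [180.0, 0.0, 26.3]
wrist_force: [0.2, -0.7, -0.3]
grip_width: 0.0436
gripper_force: 15.4
```

Call:
move_arm:
  moves:
    - [0,0,0,0,0,0]
    - [0,0,0,0,0,0]
    - [0,0,0,0,0,0]
    - [0,0,-20,0,0,0]
    - [0,0,-55,0,0,0]
    - [0,0,-90,0,0,0]
    - [0,0,-90,0,0,0]
    - [0,0,-90,0,0,0]
    - [0,0,-90,0,0,0]
  claw: -0.15

```text
time_s: 7.32
tool_pos: [0.5734, 0.1446, 0.1082]
tcp_rot: [-180.0, 0.0, 26.3]
wrist_force: [0.9, 0.4, -0.1]
grip_width: 0.0539
gripper_force: 0.0
```

```bash
python3 - <<'E'
from h import *
W=look('red',.018,'w5');look('green',.01,'w5')
t,R=Rt(); p=np.array([.5738,.1447,.018]); print('red px expected',proj(W,p)); go([.468,.388,.106])
a=W['frame'][150:270,240:400]; cv2.imwrite('pics/w5c.png',cv2.resize(a,(800,600),interpolation=cv2.INTER_CUBIC))
E
```

```text
red (1694, np.float64(315.8), np.float64(200.3), np.float64(46.5), np.float64(47.8)) [0.5759 0.1452 0.018 ] from tcp mm [ 3.2  0.6 89.5]
green (1450, np.float64(312.4), np.float64(191.2), np.float64(66.4), np.float64(78.8)) [0.5797 0.1507 0.01  ] from tcp mm [ 9.3 -2.5 97.1]
red px expected (np.float64(315.28391203799737), np.float64(202.57649022733258))
to [0.468 0.388 0.106] shift mm [  14.3 -264.8    1.2] tcp [0.5727 0.1444 0.1071]
```

View pics/w5c.png

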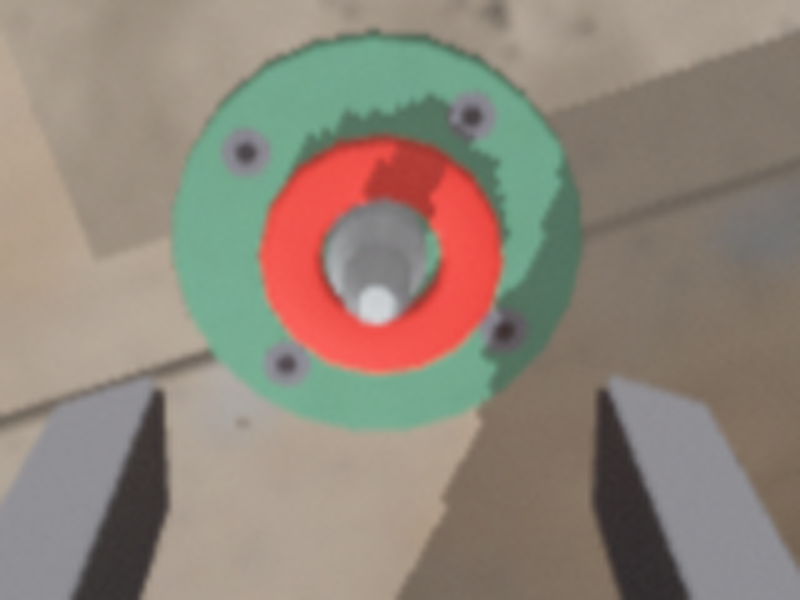

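The collar is seated at crop (382,255) round the pin, with the pin about 1 mm to the left. Next is the spacer ring.

Call:
move_arm:
  moves:
    - [14,-265,0,0,0,0]
    - [14,-265,0,0,0,0]
    - [14,-265,0,0,0,0]
    - [14,-265,0,0,0,0]
    - [14,-265,0,0,0,0]
    - [14,-265,0,0,0,0]
    - [14,-265,0,0,0,0]
    - [14,-265,0,0,0,0]
    - [14,-265,0,0,0,0]
    - [14,-265,0,0,0,0]

```text
time_s: 8.25
tool_pos: [0.4693, 0.386, 0.1074]
tcp_rot: [179.9, 0.1, 26.2]
wrist_force: [1.3, -1.0, -0.7]
grip_width: 0.054
gripper_force: 0.0
```

```bash
sed -i "s/^COL=.*/&\nCOL['pale']=((0,0,165),(40,70,255))/" h.py; python3 - <<'E'
from h import *
W=look('pale',.012,'w6',200); print(proj(W,[.468,.388,.012])); go([.468,.388,.106])
h=cv2.cvtColor(W['frame'],cv2.COLOR_BGR2HSV); u,v=map(int,proj(W,[.468,.388,.012])); print(h[v-24:v+26:4,u].tolist())
a=W['frame'][120:270,215:415]; cv2.imwrite('pics/w6c.png',cv2.resize(a,(800,600),interpolation=cv2.INTER_CUBIC))
E
```

```text
pale (4422, np.float64(321.1), np.float64(357.3), np.float64(48.4), np.float64(167.5)) [0.3168 0.3037 0.012 ] from tcp mm [-173.3    5.9   96. ]
pale (1018, np.float64(109.7), np.float64(276.1), np.float64(37.7), np.float64(56.5)) [0.3125 0.532  0.012 ] from tcp mm [ -76.5 -200.9   95.4]
pale (1032, np.float64(504.5), np.float64(265.8), np.float64(35.6), np.float64(95.7)) [0.4917 0.1924 0.012 ] from tcp mm [-65.4 182.9  96.2]
pale (248, np.float64(86.4), np.float64(255.0), np.float64(22.9), np.float64(25.4)) [0.3248 0.5583 0.012 ] from tcp mm [ -53.9 -219.    95.3]
pale (1142, np.float64(630.6), np.float64(258.9), np.float64(34.1), np.float64(63.5)) [0.5515 0.0876 0.012 ] from tcp mm [-58.  303.4  96.4]
pale (400, np.float64(19.3), np.float64(243.7), np.float64(26.5), np.float64(40.6)) [0.3084 0.6181 0.012 ] from tcp mm [ -42.2 -279.9   95.2]
pale (958, np.float64(216.1), np.float64(252.0), np.float64(43.9), np.float64(65.8)) [0.3823 0.4483 0.012 ] from tcp mm [-50.8 -95.   95.6]
pale (238, np.float64(290.6), np.float64(232.9), np.float64(18.8), np.float64(38.3)) [0.4314 0.3928 0.012
[... 1228 characters left out ...]
6.2), np.float64(32.9)) [0.6085 0.4067 0.012 ] from tcp mm [133.9  42.2  95.6]
pale (3070, np.float64(103.6), np.float64(41.9), np.float64(44.6), np.float64(136.4)) [0.5135 0.5944 0.012 ] from tcp mm [ 131.4 -168.2   95.2]
pale (7215, np.float64(214.0), np.float64(31.5), np.float64(96.8), np.float64(160.6)) [0.5591 0.5187 0.012 ] from tcp mm [139.  -80.2  95.3]
(np.float64(312.42837826983987), np.float64(201.50072234474845))
to [0.468 0.388 0.106] shift mm [-0.6 -2.9  1.7] tcp [0.4698 0.3857 0.1077]
[[16, 44, 134], [17, 33, 211], [18, 32, 215], [17, 44, 158], [16, 43, 160], [17, 40, 160], [16, 43, 155], [16, 43, 160], [16, 35, 153], [16, 29, 194], [17, 30, 218], [16, 43, 153], [16, 41, 151]]
```

View pics/w6c.png

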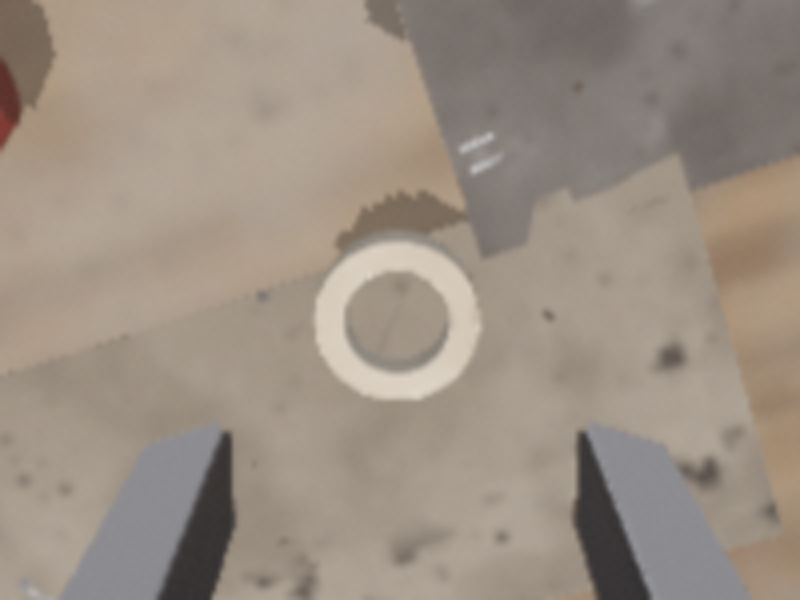

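The ring is at crop (398,318), nearly under the jaws. I'll go down and grip it.

Call:
move_arm:
  moves:
    - [0.8,-2,35,0,0,0]
    - [0.8,-2,65,0,0,0]
    - [0.8,-2,85,0,0,0]
    - [0.8,-2,97,0,0,0]
    - [0.8,-2,97,0,0,0]
    - [0.8,-2,97,0,0,0]

```text
time_s: 8.8
tool_pos: [0.4697, 0.389, 0.0112]
tcp_rot: [179.9, 0.0, 26.2]
wrist_force: [0.6, -0.4, 0.5]
grip_width: 0.0539
gripper_force: 0.0
```

Call:
move_arm:
  moves:
    - [0,0,0,0,0,0]
    - [0,0,0,0,0,0]
    - [0,0,0,0,0,0]
    - [0,0,0,0,0,0]
    - [0,0,0,0,0,0]
  claw: 0.6

```text
time_s: 9.22
tool_pos: [0.4692, 0.3906, 0.0122]
tcp_rot: [180.0, -0.1, 26.3]
wrist_force: [0.8, -0.3, 3.3]
grip_width: 0.0365
gripper_force: 15.0
```

Call:
move_arm:
  moves:
    - [0,0,-30,0,0,0]
    - [0,0,-70,0,0,0]
    - [0,0,-97,0,0,0]
    - [-14.8,266,-97,0,0,0]
    - [-14.8,266,-97,0,0,0]
    - [-14.8,266,-97,0,0,0]
    - [-14.8,266,-97,0,0,0]
    - [-14.8,266,-97,0,0,0]
    - [-14.8,266,-97,0,0,0]
    - [-14.8,266,-97,0,0,0]

```text
time_s: 10.05
tool_pos: [0.5757, 0.1376, 0.1087]
tcp_rot: [179.7, 0.0, 25.9]
wrist_force: [0.3, -0.7, -0.4]
grip_width: 0.0362
gripper_force: 14.9
```

Call:
move_arm:
  moves:
    - [0,0,20,0,0,0]
    - [0,0,41,0,0,0]
    - [0,0,41,0,0,0]
    - [0,0,41,0,0,0]
    - [0,0,41,0,0,0]
    - [0,0,41,0,0,0]

```text
time_s: 10.55
tool_pos: [0.5741, 0.1464, 0.0686]
tcp_rot: [180.0, -0.1, 26.4]
wrist_force: [0.9, -0.4, -0.4]
grip_width: 0.0365
gripper_force: 14.9
```

```bash
cat >> h.py <<'E'
def pinlook(fn,top):
    W=eyes.capture('wrist'); t,R=Rt(); print('tcp',t.round(4))
    a=W['frame'][150:300,216:416]; cv2.imwrite(f'pics/{fn}.png',cv2.resize(a,(800,600),interpolation=cv2.INTER_CUBIC))
    f=lambda p:((np.array(proj(W,p))-[216,150])*4+1.5).round(0)
    print('part top centre at tcp',f(t+R@np.array([0,0,-top])),'+1mm',f(t+R@np.array([.001,.001,-top])))
    for z in(.046,.022): print('pin z',z,f([*t[:2],z]),'+1mm',f([*(t+R@np.array([.001,.001,0]))[:2],z]))
E
python3 - <<'E'
from h import *
pinlook('w7c',.001)
E
```

```text
tcp [0.5741 0.1463 0.0687]
part top centre at tcp [398. 389.] +1mm [405. 383.]
pin z 0.046 [398. 329.] +1mm [404. 324.]
pin z 0.022 [398. 281.] +1mm [404. 276.]
```

View pics/w7c.png

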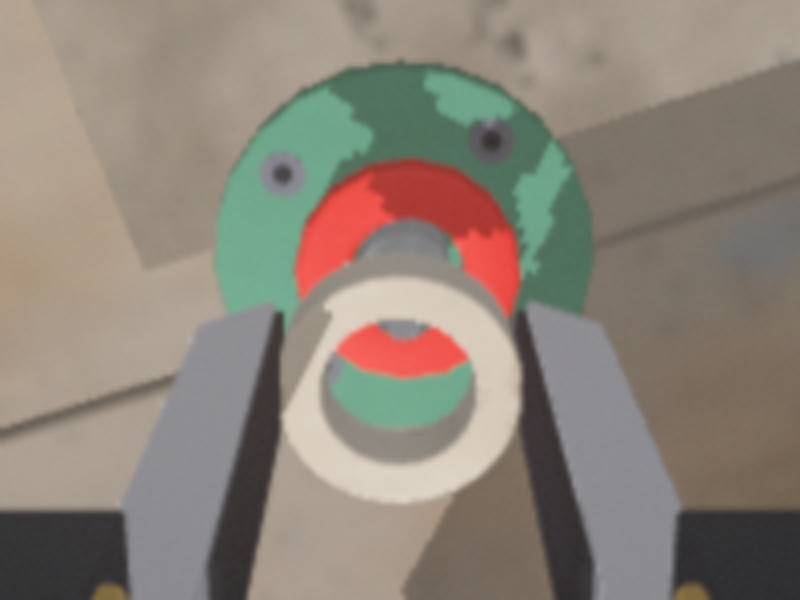

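The ring's bore is at crop (398,391). The nose is at (404,~325) and the pin's foot at (403,222), so the shift is about +1, +1 mm. I'll lower it on.

Call:
move_arm:
  moves:
    - [1,1,0,0,0,0]
    - [1,1,8,0,0,0]
    - [1,1,16,0,0,0]
    - [1,1,23,0,0,0]
    - [1,1,29,0,0,0]
    - [1,1,34,0,0,0]
    - [1,1,37,0,0,0]
    - [1,1,39,0,0,0]
    - [1,1,39,0,0,0]
    - [1,1,39,0,0,0]

```text
time_s: 11.43
tool_pos: [0.5747, 0.1453, 0.0295]
tcp_rot: [-180.0, -0.0, 26.3]
wrist_force: [-2.2, -0.5, 9.4]
grip_width: 0.0364
gripper_force: 15.2
```

Call:
move_arm:
  moves:
    - [0,0,0,0,0,0]
    - [0,0,0,0,0,0]
    - [0,0,0,0,0,0]
    - [0,0,-20,0,0,0]
    - [0,0,-50,0,0,0]
    - [0,0,-79,0,0,0]
    - [0,0,-79,0,0,0]
    - [0,0,-79,0,0,0]
    - [0,0,-79,0,0,0]
  claw: -0.15

```text
time_s: 12.18
tool_pos: [0.5742, 0.1449, 0.1069]
tcp_rot: [-180.0, 0.1, 26.3]
wrist_force: [0.2, -0.5, 0.6]
grip_width: 0.0536
gripper_force: 0.0
```

```bash
python3 - <<'E'
from h import *
pinlook('w8c',.079)
go([.4444,.1618,.108])
E
```

```text
tcp [0.5738 0.1448 0.1063]
part top centre at tcp [395. 757.] +1mm [406. 748.]
pin z 0.046 [398. 258.] +1mm [403. 253.]
pin z 0.022 [398. 222.] +1mm [403. 218.]
to [0.4444 0.1618 0.108 ] shift mm [-108.4  -72.6   -1.4] tcp [0.5738 0.1448 0.1063]
```

View pics/w8c.png

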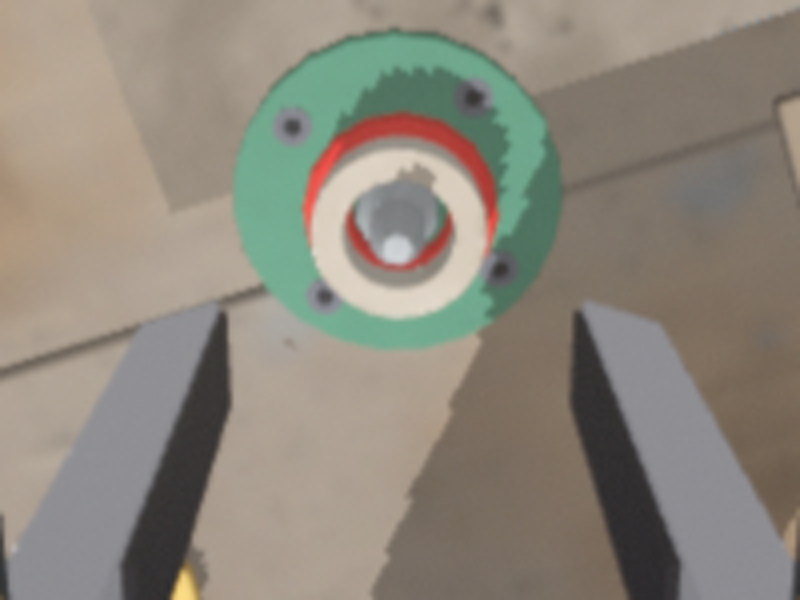

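The ring is seated concentric at crop (399,232), and the nose is at (397,248). Next is the brass washer.

Call:
move_arm:
  moves:
    - [-108,-73,0,0,0,0]
    - [-108,-73,0,0,0,0]
    - [-108,-73,0,0,0,0]
    - [-108,-73,0,0,0,0]
    - [-108,-73,0,0,0,0]
    - [-108,-73,0,0,0,0]
    - [-108,-73,0,0,0,0]

```text
time_s: 12.82
tool_pos: [0.4474, 0.1626, 0.1072]
tcp_rot: [180.0, -0.1, 26.3]
wrist_force: [0.3, -0.9, 0.3]
grip_width: 0.0539
gripper_force: 0.0
```

```bash
python3 - <<'E'
from h import *
W=look('brass',.006,'w9'); go([.4444,.1618,.108])
E
```

```text
brass (4306, np.float64(388.6), np.float64(386.3), np.float64(23.4), np.float64(403.6)) [ 0.289  -0.0071  0.006 ] from tcp mm [-217.2   81.9  100.9]
brass (536, np.float64(425.2), np.float64(327.1), np.float64(20.4), np.float64(63.1)) [ 0.3737 -0.0026  0.006 ] from tcp mm [-139.3  115.3  101.1]
brass (550, np.float64(206.3), np.float64(326.9), np.float64(20.9), np.float64(63.1)) [0.2723 0.2036 0.006 ] from tcp mm [-139.  -114.4  100.9]
brass (1308, np.float64(316.2), np.float64(200.5), np.float64(41.3), np.float64(41.8)) [0.4472 0.1614 0.006 ] from tcp mm [ -0.8   0.8 101.2]
to [0.4444 0.1618 0.108 ] shift mm [-3.  -0.7 -0.8] tcp [0.4474 0.1625 0.1072]
```

Call:
move_arm:
  moves:
    - [-1,0.6,35,0,0,0]
    - [-1,0.6,65,0,0,0]
    - [-1,0.6,85,0,0,0]
    - [-1,0.6,97.5,0,0,0]
    - [-1,0.6,97.5,0,0,0]
    - [-1,0.6,97.5,0,0,0]

```text
time_s: 13.37
tool_pos: [0.4462, 0.1612, 0.0092]
tcp_rot: [180.0, -0.0, 26.3]
wrist_force: [0.4, 0.1, 0.4]
grip_width: 0.0541
gripper_force: 0.0
```

Call:
move_arm:
  moves:
    - [0,0,0,0,0,0]
    - [0,0,0,0,0,0]
    - [0,0,0,0,0,0]
    - [0,0,0,0,0,0]
    - [0,0,0,0,0,0]
  claw: 0.6

```text
time_s: 13.78
tool_pos: [0.4451, 0.1617, 0.01]
tcp_rot: [180.0, -0.0, 26.3]
wrist_force: [-0.0, -0.5, 0.2]
grip_width: 0.0392
gripper_force: 15.0
```

Call:
move_arm:
  moves:
    - [0,0,-30,0,0,0]
    - [0,0,-60,0,0,0]
    - [0,0,-80,0,0,0]
    - [110,72.4,-80,0,0,0]
    - [110,72.4,-80,0,0,0]
    - [110,72.4,-80,0,0,0]
    - [110,72.4,-60,0,0,0]
    - [110,72.4,-60,0,0,0]
    - [110,72.4,-60,0,0,0]
    - [110,72.4,-60,0,0,0]

```text
time_s: 14.62
tool_pos: [0.5743, 0.1459, 0.07]
tcp_rot: [-180.0, 0.1, 26.4]
wrist_force: [-0.3, 0.5, -0.2]
grip_width: 0.039
gripper_force: 15.0
```

```bash
python3 - <<'E'
from h import *
pinlook('w10c',.004)
E
```

```text
tcp [0.5745 0.1461 0.0704]
part top centre at tcp [397. 396.] +1mm [403. 390.]
pin z 0.046 [397. 324.] +1mm [403. 319.]
pin z 0.022 [398. 276.] +1mm [403. 271.]
```

View pics/w10c.png

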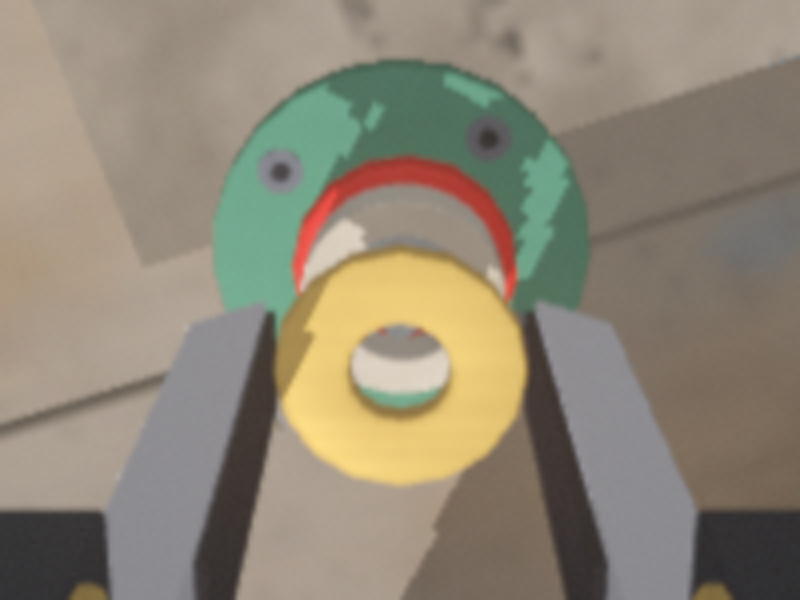

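The washer is held level at crop (401,372). The nose is almost hidden at the bore's upper edge (398,330). I'll read the pixels there.

```bash
python3 - <<'E'
from h import *
W=eyes.capture('wrist')
f=W['frame']
for r in range(228,244): print(r,' '.join('%3d/%3d'%(p[2],p[1]) for p in f[r,306:326].astype(int)))
E
```

```text
228 235/204 236/204 236/204 237/205 237/205 237/206 237/206 238/206 238/206 238/206 238/207 238/207 238/207 238/207 238/207 238/206 238/206 238/206 237/206 237/205
229 235/204 236/205 237/205 237/205 237/206 237/206 236/205 236/204 236/204 236/204 236/204 236/205 237/206 237/206 238/207 239/207 239/207 239/208 238/206 238/206
230 237/205 237/205 237/205 236/205 235/203 233/201 228/197 223/194 220/192 217/189 216/189 221/192 227/197 229/200 235/204 237/206 239/207 240/209 239/206 239/207
231 238/206 238/205 236/203 232/200 224/187 212/177 198/172 186/167 180/164 171/157 169/157 180/164 194/173 200/177 210/181 220/189 236/204 240/208 240/208 240/208
232 237/205 233/201 223/193 212/184 196/154 171/124 156/127 149/140 146/144 142/141 142/142 147/144 150/147 149/141 153/130 179/140 215/179 228/196 238/207 241/209
233 227/195 212/182 190/167 169/153 157/134 157/119 155/117 149/137 142/139 140/140 144/142 146/139 142/137 142/123 148/111 159/111 167/130 193/166 217/188 234/203
234 205/176 168/147 152/141 147/139 146/137 148/136 149/131 149/139 145/139 142/139 146/141 147/135 144/132 148/123 
[... 823 characters left out ...]
/160 177/168 188/178 200/190 210/199 216/205
240 219/208 219/208 219/208 219/209 219/208 215/205 208/198 203/191 196/186 194/184 192/182 191/181 194/183 198/187 203/192 207/197 215/204 219/208 219/208 219/208
241 220/208 220/209 221/211 221/211 221/211 221/211 219/208 220/208 219/207 217/207 217/206 216/205 217/205 218/207 220/208 219/208 220/208 221/210 221/210 221/210
242 220/208 220/208 220/210 221/210 221/211 221/211 220/209 220/209 221/209 220/209 219/208 220/209 219/208 220/209 221/209 220/208 221/210 221/210 221/211 221/211
243 218/207 219/208 220/209 221/210 220/209 220/210 220/209 220/209 220/209 220/209 220/209 220/208 219/208 221/210 221/209 220/210 221/210 221/211 221/211 222/211
```

Call:
move_arm:
  moves:
    - [-0.2,0,6,0,0,0]
    - [-0.2,0,12,0,0,0]
    - [-0.2,0,17,0,0,0]
    - [-0.2,0,22,0,0,0]
    - [-0.2,0,26,0,0,0]
    - [-0.2,0,29,0,0,0]
    - [-0.2,0,30,0,0,0]
    - [-0.2,0,30,0,0,0]

```text
time_s: 15.38
tool_pos: [0.5753, 0.1455, 0.0399]
tcp_rot: [-180.0, 0.0, 26.3]
wrist_force: [-0.2, -0.3, -0.9]
grip_width: 0.0393
gripper_force: 15.0
```

Call:
move_arm:
  moves:
    - [0,0,0,0,0,0]
    - [0,0,0,0,0,0]
    - [0,0,0,0,0,0]
    - [0,0,-20,0,0,0]
    - [0,0,-50,0,0,0]
    - [0,0,-68,0,0,0]
    - [0,0,-68,0,0,0]
    - [0,0,-68,0,0,0]
    - [0,0,-68,0,0,0]
  claw: -0.15

```text
time_s: 16.13
tool_pos: [0.5748, 0.1453, 0.1074]
tcp_rot: [-180.0, 0.1, 26.3]
wrist_force: [0.5, 0.2, 0.1]
grip_width: 0.0541
gripper_force: 0.0
```

```bash
python3 - <<'E'
from h import *
W=look('brass',.036,'w11');W=look('red',.018,'w11'); t,_=Rt()
for z in (.036,.018,.046): print(z,np.round(proj(W,[*t[:2],z]),1))
go([.548,.273,.108])
E
```

```text
brass (4350, np.float64(375.3), np.float64(387.3), np.float64(28.0), np.float64(367.9)) [0.4342 0.0088 0.036 ] from tcp mm [-186.2   60.    71.3]
brass (534, np.float64(425.2), np.float64(327.1), np.float64(20.3), np.float64(63.1)) [0.5168 0.0017 0.036 ] from tcp mm [-115.3  103.    71.1]
brass (546, np.float64(206.4), np.float64(326.9), np.float64(20.7), np.float64(63.3)) [0.4261 0.1853 0.036 ] from tcp mm [-115.1 -101.8   71.2]
brass (1556, np.float64(315.8), np.float64(207.2), np.float64(44.4), np.float64(46.1)) [0.5769 0.1458 0.036 ] from tcp mm [ 2.4  0.6 70.9]
0.036 [315.2 209.7]
0.018 [315.2 203.3]
0.046 [315.2 213.6]
to [0.548 0.273 0.108] shift mm [  33.  -126.3   -1.3] tcp [0.5744 0.1452 0.1067]
```

Call:
move_arm:
  moves:
    - [33,-126,0,0,0,0]
    - [33,-126,0,0,0,0]
    - [33,-126,0,0,0,0]
    - [33,-126,0,0,0,0]
    - [33,-126,0,0,0,0]
    - [33,-126,0,0,0,0]
    - [33,-126,0,0,0,0]
    - [33,-126,0,0,0,0]

```text
time_s: 16.9
tool_pos: [0.5498, 0.2704, 0.1076]
tcp_rot: [179.9, 0.1, 26.2]
wrist_force: [-0.2, -0.4, 0.1]
grip_width: 0.0539
gripper_force: 0.0
```

```bash
python3 - <<'E'
from h import *
W=eyes.capture('wrist'); t,R=Rt(); print(t.round(4),np.round(proj(W,[*t[:2],.016]),1)); cv2.imwrite('pics/w12.png',W['frame'])
f=W['frame'][150:250,266:366]; g=cv2.cvtColor(f,cv2.COLOR_BGR2GRAY)
c=cv2.HoughCircles(cv2.resize(g,None,fx=4,fy=4,interpolation=cv2.INTER_CUBIC),cv2.HOUGH_GRADIENT,1,20,param1=80,param2=25,minRadius=20,maxRadius=80)
print(None if c is None else [(266+x/4,150+y/4,r/4) for x,y,r in c[0][:6]])
for r in range(0,100,3): print(150+r,' '.join('%3d'%v for v in g[r,10:90:3]))
E
```

```text
[0.5497 0.2707 0.1078] [314.7 202.3]
[(np.float32(309.125), np.float32(205.625), np.float32(8.7))]
150 122 122 118 116 113 110 108 111 113 117 120 119 119 122 120 120 121 127 130 129 129 125 119 118 132 113 134
153 121 121 120 117 113 114 113 115 115 115 118 120 123 124 123 121 121 123 126 128 129 125 121 131 147 153 155
156 120 120 116 120 117 115 115 115 115 116 119 122 123 123 125 125 124 124 127 129 135 145 152 153 154 154 155
159 118 117 116 117 118 115 118 120 117 116 120 122 123 121 123 126 127 131 146 154 153 152 153 153 155 156 158
162 115 115 120 120 117 117 120 121 120 117 118 120 115 115 126 142 151 151 152 153 151 152 154 157 158 161 161
165 121 123 121 122 121 120 119 121 122 123 121 121 136 149 151 150 151 151 151 154 155 156 159 160 160 160 161
168 122 121 118 123 122 123 124 123 127 138 147 149 149 150 152 149 150 152 155 159 159 158 159 159 159 159 160
171 119 119 115 125 126 126 137 146 149 151 150 150 151 151 153 153 154 155 156 156 156 157 157 157 158 159 159
174 119 122 128 140 149 150 151 150 152 153 151 155 152 144 154 153 154 154 154 156 156 156 156 156 156 1
[... 2106 characters left out ...]
 144 144 144 144 146 148 153
234 153 153 154 155 155 157 157 157 156 155 154 152 151 146 142 144 143 142 142 144 144 147 146 147 147 151 153
237 148 151 152 154 156 157 158 155 154 152 150 150 148 143 141 142 144 145 146 148 148 149 148 149 150 152 154
240 145 149 152 154 153 153 150 149 149 148 150 148 148 147 145 146 147 148 150 151 151 150 149 152 154 155 155
243 145 145 148 148 149 147 146 145 147 149 150 151 152 153 151 150 149 150 151 152 152 151 151 153 155 153 155
246 145 145 148 149 147 146 147 149 150 152 153 153 155 155 155 152 152 151 152 154 154 155 153 153 153 154 153
249 146 148 150 153 151 150 151 153 152 156 156 156 155 154 153 154 152 152 155 157 159 153 151 148 150 151 154
```

The bushing's bore centre is at pixel (309.2,205.3), which gives a shift of about (-2.5, -4.9) mm.

Call:
move_arm:
  moves:
    - [-2.5,-4.9,30,0,0,0]
    - [-2.5,-4.9,60,0,0,0]
    - [-2.5,-4.9,84,0,0,0]
    - [-2.5,-4.9,97,0,0,0]
    - [-2.5,-4.9,97,0,0,0]
    - [-2.5,-4.9,97,0,0,0]

```text
time_s: 17.45
tool_pos: [0.5453, 0.2754, 0.0109]
tcp_rot: [180.0, 0.0, 26.3]
wrist_force: [-0.0, 0.1, 0.2]
grip_width: 0.0539
gripper_force: 0.0
```

Call:
move_arm:
  moves:
    - [0,0,0,0,0,0]
    - [0,0,0,0,0,0]
    - [0,0,0,0,0,0]
    - [0,0,0,0,0,0]
    - [0,0,0,0,0,0]
    - [0,0,0,0,0,0]
  claw: 0.8

```text
time_s: 17.95
tool_pos: [0.5449, 0.2763, 0.0113]
tcp_rot: [180.0, -0.0, 26.3]
wrist_force: [0.0, -0.0, 1.7]
grip_width: 0.0248
gripper_force: 15.0
```

Call:
move_arm:
  moves:
    - [0,0,-30,0,0,0]
    - [0,0,-60,0,0,0]
    - [0,0,-70,0,0,0]
    - [-30.5,130.9,-70,0,0,0]
    - [-30.5,130.9,-70,0,0,0]
    - [-30.5,130.9,-70,0,0,0]
    - [-30.5,130.9,-60,0,0,0]
    - [-30.5,130.9,-60,0,0,0]
    - [-30.5,130.9,-60,0,0,0]
    - [-30.5,130.9,-60,0,0,0]

```text
time_s: 18.78
tool_pos: [0.575, 0.1475, 0.0708]
tcp_rot: [-179.9, -0.0, 26.5]
wrist_force: [0.3, 1.3, -1.1]
grip_width: 0.0248
gripper_force: 15.0
```

```bash
python3 - <<'E'
from h import *
W=eyes.capture('wrist'); t,R=Rt(); cv2.imwrite('pics/w13.png',W['frame'])
print(t.round(4),'part top',np.round(proj(W,t+[0,0,.006]),1),'nose',np.round(proj(W,[*t[:2],.046]),1),'brass',np.round(proj(W,[*t[:2],.036]),1))
print([b for b in blobs(W['frame'],*COL['brass'],200)])
f=W['frame'][220:290,280:350]; g=cv2.cvtColor(f,cv2.COLOR_BGR2GRAY)
c=cv2.HoughCircles(cv2.resize(g,None,fx=4,fy=4,interpolation=cv2.INTER_CUBIC),cv2.HOUGH_GRADIENT,1,20,param1=80,param2=25,minRadius=30,maxRadius=100)
print(None if c is None else [(280+x/4,220+y/4,r/4) for x,y,r in c[0][:6]])
for r in range(0,66,2): print(220+r,' '.join('%3d'%v for v in g[r,6:66:2]))
E
```

```text
[0.575 0.148 0.071] part top [314.4 250.1] nose [314.6 230.3] brass [314.7 225.1]
[(4278, np.float64(311.9), np.float64(387.1), np.float64(28.5), np.float64(374.5)), (293, np.float64(368.4), np.float64(327.1), np.float64(11.2), np.float64(63.3)), (308, np.float64(262.8), np.float64(327.3), np.float64(11.2), np.float64(62.8)), (986, np.float64(318.1), np.float64(221.1), np.float64(45.1), np.float64(52.6)), (356, np.float64(613.9), np.float64(48.4), np.float64(21.5), np.float64(40.1))]
[(np.float32(315.625), np.float32(250.625), np.float32(13.725)), (np.float32(316.125), np.float32(242.875), np.float32(20.675)), (np.float32(316.375), np.float32(237.875), np.float32(14.775)), (np.float32(320.625), np.float32(252.625), np.float32(8.65)), (np.float32(315.125), np.float32(255.625), np.float32(8.725))]
220 151 150 152 157 203 205 204 203 202 202 202 187 133 122 122 124 125 122 120 120 134 134 138 190 176 194 199 197 196 185
222 152 151 149 176 207 208 206 204 203 204 200 154 116 109  97  97 106 113 116 121 138 130 180 206 206 204 202 200 198 191
224 152 151 150 182 206 207 205 203 201 197 1
[... 3098 characters left out ...]
 160 160 160 160 159 158 157 156 155 155 156 154 117 106 107 108  92  54  51  53
276  55  53  51  68 156 159 160 160 162 160 160 159 159 159 158 158 156 155 156 153 154 142 107 106 108 107 101  54  52  52
278  55  52  52  78 158 160 160 159 160 160 159 158 158 158 158 157 157 156 154 153 154 135 107 107 108 108 106  56  52  51
280  53  52  49  94 156 160 160 161 159 159 158 159 159 160 159 158 158 155 154 153 151 140 105 106 107 107 105  61  52  49
282  53  50  49 121 157 160 161 161 160 159 161 159 159 160 157 158 156 154 152 152 151 115 105 107 107 108 108  63  53  50
284  52  49  50 138 158 160 160 160 160 160 160 159 158 159 158 158 156 154 153 153 140 106 106 106 107 107 106  73  49  49
```

Call:
move_arm:
  moves:
    - [0.8,0,0,0,0,0]
    - [0.8,0,0,0,0,0]
    - [0.8,0,0,0,0,0]
    - [0.8,0,0,0,0,0]

```text
time_s: 19.17
tool_pos: [0.5761, 0.1466, 0.0711]
tcp_rot: [-180.0, -0.0, 26.4]
wrist_force: [-0.4, 0.3, -0.8]
grip_width: 0.0247
gripper_force: 15.0
```

```bash
python3 - <<'E'
from h import *
W=eyes.capture('wrist'); t,R=Rt(); cv2.imwrite('pics/w14.png',W['frame'])
print(t.round(4),'part top',np.round(proj(W,t+[0,0,.006]),1),'brass z.036',np.round(proj(W,[*t[:2],.036]),1),np.round(proj(W,[*(t+R@[.02,0,0])[:2],.036]),1))
h=cv2.cvtColor(W['frame'],cv2.COLOR_BGR2HSV);m=cv2.inRange(h,*map(np.array,COL['brass']))
for r in range(192,244,3):
    q=np.where(m[r,270:360])[0]; print(r,q.min()+270 if len(q) else 0,q.max()+270 if len(q) else 0)
for n in('red','green'): print(n,blobs(W['frame'],*COL[n],300))
E
```

```text
[0.5761 0.1463 0.0711] part top [315.5 250.5] brass z.036 [315.5 225.4] [315.5 198.7]
192 0 0
195 0 0
198 0 0
201 306 327
204 301 331
207 298 336
210 296 338
213 294 340
216 292 341
219 291 342
222 290 343
225 294 343
228 295 336
231 296 336
234 296 336
237 0 0
240 309 321
243 305 325
red []
green [(328, np.float64(349.2), np.float64(203.5), np.float64(19.8), np.float64(42.4)), (1075, np.float64(290.3), np.float64(198.8), np.float64(31.4), np.float64(65.9))]
```

Call:
move_arm:
  moves:
    - [0,0.2,5,0,0,0]
    - [0,0.2,10,0,0,0]
    - [0,0.2,14,0,0,0]
    - [0,0.2,18,0,0,0]
    - [0,0.2,21,0,0,0]
    - [0,0.2,23,0,0,0]
    - [0,0.2,24,0,0,0]
    - [0,0.2,24,0,0,0]

```text
time_s: 19.88
tool_pos: [0.5761, 0.1456, 0.0472]
tcp_rot: [-180.0, 0.0, 26.3]
wrist_force: [-0.8, 0.2, 1.4]
grip_width: 0.0247
gripper_force: 15.0
```

Call:
move_arm:
  moves:
    - [0,0,0,0,0,0]
    - [0,0,0,0,0,0]
    - [0,0,0,0,0,0]
    - [0,0,0,0,0,0]
    - [0,0,-20,0,0,0]
    - [0,0,-45,0,0,0]
    - [0,0,-60,0,0,0]
    - [0,0,-60,0,0,0]
    - [0,0,-60,0,0,0]
    - [0,0,-60,0,0,0]
  claw: -0.15

```text
time_s: 20.72
tool_pos: [0.5756, 0.1455, 0.1062]
tcp_rot: [-180.0, 0.1, 26.3]
wrist_force: [-0.6, 0.2, -0.3]
grip_width: 0.0542
gripper_force: 0.0
```

```bash
python3 - <<'E'
from h import *
W=eyes.capture('wrist'); t,R=Rt(); cv2.imwrite('pics/w15.png',W['frame']); print(t.round(4),np.round(proj(W,[*t[:2],.052]),1))
f=W['frame'][170:270,266:366]; g=cv2.cvtColor(f,cv2.COLOR_BGR2GRAY)
c=cv2.HoughCircles(cv2.resize(g,None,fx=4,fy=4,interpolation=cv2.INTER_CUBIC),cv2.HOUGH_GRADIENT,1,20,param1=80,param2=25,minRadius=24,maxRadius=90)
print(None if c is None else [(266+x/4,170+y/4,r/4) for x,y,r in c[0][:6]])
go([.394,.279,.107])
E
```

```text
[0.5753 0.1454 0.1058] [315.1 216.7]
[(np.float32(314.875), np.float32(209.375), np.float32(22.35)), (np.float32(314.375), np.float32(215.125), np.float32(18.625)), (np.float32(315.625), np.float32(220.375), np.float32(18.175)), (np.float32(321.375), np.float32(212.125), np.float32(17.9))]
to [0.394 0.279 0.107] shift mm [-103.2 -200.2   -0.9] tcp [0.5753 0.1454 0.1058]
```

Call:
move_arm:
  moves:
    - [-103,-200,0,0,0,0]
    - [-103,-200,0,0,0,0]
    - [-103,-200,0,0,0,0]
    - [-103,-200,0,0,0,0]
    - [-103,-200,0,0,0,0]
    - [-103,-200,0,0,0,0]
    - [-103,-200,0,0,0,0]
    - [-103,-200,0,0,0,0]
    - [-103,-200,0,0,0,0]

```text
time_s: 21.52
tool_pos: [0.3962, 0.2782, 0.1065]
tcp_rot: [179.9, 0.0, 26.3]
wrist_force: [-0.3, 0.2, 0.3]
grip_width: 0.0539
gripper_force: 0.0
```

```bash
python3 - <<'E'
from h import *
W=eyes.capture('wrist'); t,R=Rt(); print(t.round(4),t, np.round(proj(W,[*t[:2],.01]),1))
u,v=map(int,proj(W,[.394,.279,.01]));print(u,v)
a=W['frame'][v-30:v+30,u-40:u+40]; cv2.imwrite('pics/w16c.png',cv2.resize(a,(800,600),interpolation=cv2.INTER_CUBIC))
h=cv2.cvtColor(W['frame'],cv2.COLOR_BGR2HSV); m=cv2.inRange(h,np.array([100,70,20]),np.array([130,255,255]))
cs,_=cv2.findContours(m[v-40:v+40,u-40:u+40],cv2.RETR_EXTERNAL,cv2.CHAIN_APPROX_NONE)
for c in cs:
    if cv2.contourArea(c)>30: x,y,w,k=cv2.boundingRect(c); print('blue',u-40+x,v-40+y,w,k,cv2.minAreaRect(c))
E
```

```text
[0.3965 0.278  0.1066] [0.3965115  0.27795552 0.10657269] [315.6 200.8]
313 202
```

View pics/w16c.png

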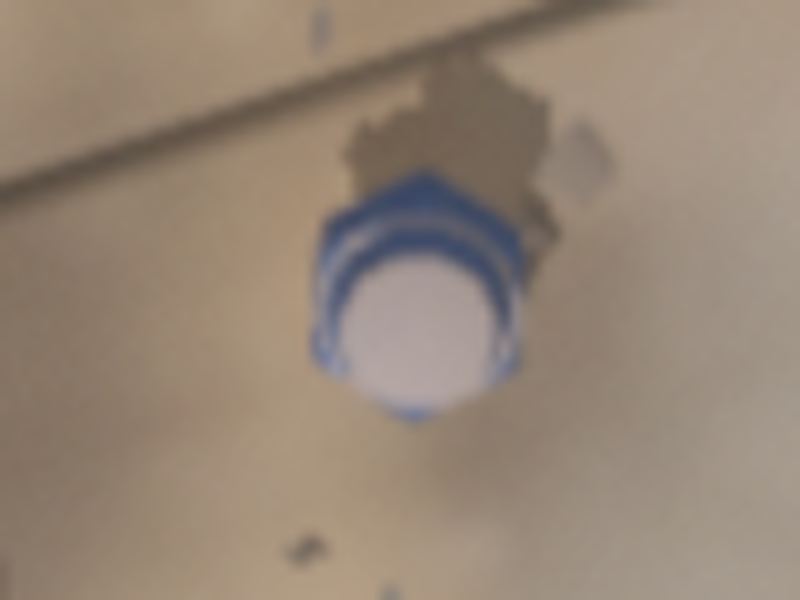

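The cap nut's top is at crop (420,330). Its flats face left and right, square to the jaws, so I'll grip it directly.

Call:
move_arm:
  moves:
    - [-0.8,-0.5,30,0,0,0]
    - [-0.8,-0.5,60,0,0,0]
    - [-0.8,-0.5,84,0,0,0]
    - [-0.8,-0.5,95,0,0,0]
    - [-0.8,-0.5,95,0,0,0]
    - [-0.8,-0.5,95,0,0,0]

```text
time_s: 22.07
tool_pos: [0.3952, 0.2779, 0.0113]
tcp_rot: [179.9, 0.1, 26.2]
wrist_force: [-0.1, -0.2, -0.8]
grip_width: 0.0543
gripper_force: 0.0
```

Call:
move_arm:
  moves:
    - [0,0,0,0,0,0]
    - [0,0,0,0,0,0]
    - [0,0,0,0,0,0]
    - [0,0,0,0,0,0]
    - [0,0,0,0,0,0]
    - [0,0,0,0,0,0]
    - [0,0,0,0,0,0]
  claw: 0.9

```text
time_s: 22.65
tool_pos: [0.3944, 0.2794, 0.0123]
tcp_rot: [-180.0, -0.0, 26.3]
wrist_force: [1.2, -0.7, 2.9]
grip_width: 0.0186
gripper_force: 15.0
```

Call:
move_arm:
  moves:
    - [0,0,-30,0,0,0]
    - [0,0,-70,0,0,0]
    - [103.8,200.5,-75,0,0,0]
    - [103.8,200.5,-75,0,0,0]
    - [103.8,200.5,-75,0,0,0]
    - [103.8,200.5,-75,0,0,0]
    - [103.8,200.5,-75,0,0,0]
    - [103.8,200.5,-75,0,0,0]
    - [103.8,200.5,-75,0,0,0]
    - [103.8,200.5,-75,0,0,0]

```text
time_s: 23.48
tool_pos: [0.5762, 0.1447, 0.0866]
tcp_rot: [-180.0, 0.0, 26.2]
wrist_force: [-1.1, 0.4, -0.6]
grip_width: 0.0182
gripper_force: 15.0
```

Call:
move_arm:
  moves:
    - [0,0,0,0,0,0]
    - [0,0,0,0,0,0]
    - [0,0,0,0,0,0]

```text
time_s: 23.73
tool_pos: [0.5749, 0.1473, 0.087]
tcp_rot: [-180.0, 0.0, 26.5]
wrist_force: [-1.1, -0.5, -0.1]
grip_width: 0.0186
gripper_force: 15.0
```

```bash
python3 - <<'E'
from h import *
W=eyes.capture('wrist'); t,R=Rt(); cv2.imwrite('pics/w17.png',W['frame'])
print(t.round(4),'cap top',np.round(proj(W,t+[0,0,.0085]),1),'brass',np.round(proj(W,[*t[:2],.036]),1))
f=W['frame']; h=cv2.cvtColor(f,cv2.COLOR_BGR2HSV);m=cv2.inRange(h,*map(np.array,COL['brass']))
for r in range(180,250,5):
    q=np.where(m[r,270:360])[0]; print(r,q.min()+270 if len(q) else 0,q.max()+270 if len(q) else 0)
g=cv2.cvtColor(f,cv2.COLOR_BGR2GRAY)[220:290,280:350]
c=cv2.HoughCircles(cv2.resize(g,None,fx=4,fy=4,interpolation=cv2.INTER_CUBIC),cv2.HOUGH_GRADIENT,1,20,param1=80,param2=20,minRadius=36,maxRadius=80)
print(None if c is None else [(280+x/4,220+y/4,r/4) for x,y,r in c[0][:6]])
E
```

```text
[0.5752 0.1471 0.0871] cap top [315.6 252.1] brass [315.7 217.6]
180 0 0
185 0 0
190 0 0
195 307 329
200 300 336
205 297 339
210 295 342
215 293 343
220 294 342
225 299 341
230 0 0
235 0 0
240 0 0
245 0 0
[(np.float32(316.875), np.float32(251.125), np.float32(10.95))]
```

The nut's top is at (316.9,251) and the washer's centre column is 318, so I'll shift y by +1 mm and lower.

Call:
move_arm:
  moves:
    - [0,1,6,0,0,0]
    - [0,1,12,0,0,0]
    - [0,1,17,0,0,0]
    - [0,1,20,0,0,0]
    - [0,1,22,0,0,0]
    - [0,1,22.7,0,0,0]
    - [0,1,22.7,0,0,0]
    - [0,1,22.7,0,0,0]

```text
time_s: 24.45
tool_pos: [0.5768, 0.1448, 0.0643]
tcp_rot: [180.0, -0.0, 26.3]
wrist_force: [-0.4, 0.7, -0.5]
grip_width: 0.0186
gripper_force: 15.0
```

Call:
move_arm:
  moves:
    - [0,0,0.4,0,0,0]
    - [0,0,0.8,0,0,0]
    - [0,0,0.8,0,0,0]

```text
time_s: 24.7
tool_pos: [0.5771, 0.1448, 0.0638]
tcp_rot: [180.0, -0.0, 26.3]
wrist_force: [-0.7, 0.1, 2.4]
grip_width: 0.0187
gripper_force: 15.0
```

Contact at 2.4 N. Opening gently, only part way, then straight up.

Call:
move_arm:
  moves:
    - [0,0,0,0,0,0]
    - [0,0,0,0,0,0]
    - [0,0,0,0,0,0]
    - [0,0,0,0,0,0]
    - [0,0,-15,0,0,0]
    - [0,0,-40,0,0,0]
    - [0,0,-80,0,0,0]
    - [0,0,-110,0,0,0]
    - [0,0,-110,0,0,0]
    - [0,0,-110,0,0,0]
  claw: 0

```text
time_s: 25.53
tool_pos: [0.5779, 0.1451, 0.1754]
tcp_rot: [180.0, -0.2, 26.3]
wrist_force: [-0.6, -0.5, -0.1]
grip_width: 0.0472
gripper_force: 0.0
```

```bash
python3 - <<'E'
from h import *
W=eyes.capture('wrist'); S=eyes.capture('scene'); t,R=Rt(); print(t.round(4))
for n,a in(('green',300),('red',100),('brass',300)): print(n,'W',[b for b in blobs(W['frame'],*COL[n],a) if 250<b[1]<380 and 140<b[2]<280],'S',[b for b in blobs(S['frame'],*COL[n],20) if 280<b[1]<340 and 150<b[2]<210])
def bl(c,lo,x0,x1,y0,y1):
    m=cv2.inRange(cv2.cvtColor(c['frame'],cv2.COLOR_BGR2HSV),np.array(lo),np.array([130,255,255]))[y0:y1,x0:x1]; cs,_=cv2.findContours(m,0,1); print('blue',[tuple(np.array(cv2.boundingRect(k))+[x0,y0,0,0]) for k in cs if cv2.contourArea(k)>8])
bl(W,[100,80,20],280,350,150,260); bl(S,[100,80,20],295,325,145,200)
A=np.array([.5745,.1455])
for z in(.052,.062,.072,.036,.01): print(z,np.round(proj(W,[*A,z]),1),np.round(proj(S,[*A,z]),1))
g=S['frame'][155:200,290:330]
a=cv2.resize(g,(800,900)[:2]); cv2.imwrite('pics/fin.png',a)
f=cv2.cvtColor(g,cv2.COLOR_BGR2HSV)
for r in range(0,40,2): print(155+r,' '.join('%d/%d/%d'%tuple(p) for p in f[r,10:28:2]))
E
```

```text
[0.5759 0.1445 0.1727]
green W [(782, np.float64(313.3), np.float64(184.7), np.float64(62.1), np.float64(63.3))] S [(190, np.float64(308.1), np.float64(188.3), np.float64(18.8), np.float64(29.8))]
red W [] S [(32, np.float64(307.7), np.float64(185.6), np.float64(10.3), np.float64(17.5))]
brass W [(388, np.float64(314.1), np.float64(190.8), np.float64(35.3), np.float64(36.4))] S [(45, np.float64(307.6), np.float64(178.4), np.float64(9.8), np.float64(15.6))]
blue [(np.int64(312), np.int64(187), np.int64(13), np.int64(7))]
blue [(np.int64(303), np.int64(167), np.int64(8), np.int64(7))]
0.052 [313.3 196.7] [307.1 172.1]
0.062 [313.3 199.4] [306.9 168.5]
0.072 [313.2 202.3] [306.8 164.9]
0.036 [313.4 192.6] [307.3 177.7]
0.01 [313.6 186.8] [307.7 186.6]
155 19/72/120 18/72/124 20/62/95 20/47/82 18/50/61 16/64/60 19/67/80 18/69/96 18/68/153
157 18/75/119 20/74/121 20/65/98 20/56/68 19/70/149 18/74/162 19/68/162 19/67/148 18/63/129
159 18/77/119 20/74/121 18/64/99 19/51/111 18/50/123 18/48/95 18/55/93 21/43/100 17/48/102
161 18/64/99 18/66/97 20/68/97 19/49/89 18/52/108 22/40/116 25/29/148 
[... 837 characters left out ...]
20/159/232 22/65/150
181 24/116/88 20/150/201 20/152/232 20/150/216 20/153/202 20/153/237 20/158/226 20/123/189 28/21/148
183 0/214/107 26/52/117 19/99/147 20/133/169 20/125/178 20/100/192 20/70/174 27/26/217 4/111/196
185 2/210/129 37/27/124 35/23/135 28/23/154 28/22/162 30/24/184 30/24/198 47/25/212 1/174/241
187 3/186/118 1/208/158 4/118/181 30/25/144 25/29/166 25/35/175 14/51/190 1/200/216 1/210/198
189 71/96/112 1/209/117 0/224/162 1/220/203 0/219/215 0/219/229 0/221/210 2/202/186 74/93/131
191 113/22/91 76/120/145 67/76/110 14/99/124 11/118/140 14/100/127 71/90/124 77/126/140 115/22/70
193 74/85/129 74/110/139 74/106/137 74/110/139 74/111/138 75/110/139 73/107/136 73/105/136 73/109/143
```

```bash
python3 - <<'E'
from h import *
W=eyes.capture('wrist');T=eyes.capture('top'); t,R=Rt(); A=[.5745,.1455]
print(t.round(4),np.round(proj(W,[*A,.072]),1),np.round(proj(W,[*A,.052]),1),'+5mm y',np.round(proj(W,[*(np.array([*A,0])+R@[0,.005,0])[:2],.072]),1))
h=cv2.cvtColor(W['frame'],cv2.COLOR_BGR2HSV)
for r in range(178,222,2): print(r,' '.join('%3d/%3d/%3d'%tuple(p) for p in h[r,294:336:2]))
b=blobs(W['frame'],*COL['brass'],250); print([x for x in b if 250<x[1]<380 and x[2]<260])
E
```

```text
[0.5756 0.1445 0.172 ] [313.7 200.4] [313.8 194.7] +5mm y [319.1 200.4]
178  76/ 84/169  48/ 43/148   2/173/224  18/137/208  21/124/231  22/124/233  21/126/218  20/130/171  20/129/168  20/123/156  20/121/150  19/121/150  20/124/160  20/128/169  20/133/169  20/132/170  20/130/171  20/131/170  12/150/163   3/165/156  67/ 53/111
180  76/ 87/170   9/101/172  11/155/209  21/124/227  22/124/231  22/125/230  21/130/183  19/119/146  17/ 79/103  15/ 55/ 92  12/ 49/ 88  13/ 47/ 87  16/ 58/ 92  18/ 87/108  20/125/155  20/130/167  20/132/168  20/131/168  20/131/164   7/163/166  20/ 60/114
182  75/ 83/169   6/136/206  21/129/222  22/123/233  22/123/233  21/125/229  19/109/133  14/ 43/ 89  16/ 50/ 96  14/ 60/107  17/ 63/110  15/ 45/103  14/ 54/103  12/ 48/ 90  16/ 63/ 93  20/122/146  20/131/168  20/131/167  21/131/168  16/141/172  10/ 95/123
184  73/ 73/167   7/151/210  21/125/229  21/124/233  22/124/232  21/125/196  16/ 61/108  14/ 56/131  15/ 59/121  13/ 40/115 125/ 28/ 99 111/ 86/101 123/ 24/ 97  17/ 46/112  15/ 61/109  14/ 58/ 93  20/125/155  20/133/167  20/130/178  21/129/204   9/117/135
186 
[... 3985 characters left out ...]
18/ 36/175  18/ 39/176  17/ 43/177  16/ 43/177  15/ 43/176  16/ 47/178  15/ 50/179  16/ 52/180  17/ 54/179
218  16/ 34/173  16/ 37/174  16/ 41/174  17/ 43/174  16/ 41/174  16/ 41/175  16/ 40/174  16/ 41/175  16/ 42/175  16/ 41/176  17/ 42/176  16/ 41/175  17/ 42/176  17/ 42/176  16/ 45/176  17/ 46/176  15/ 48/176  16/ 50/177  16/ 53/179  16/ 54/179  17/ 54/178
220  14/ 39/176  16/ 38/173  16/ 40/173  16/ 41/173  16/ 40/172  17/ 41/173  16/ 40/173  16/ 40/172  16/ 42/172  17/ 41/174  16/ 43/174  16/ 43/173  17/ 43/174  16/ 45/176  17/ 46/176  16/ 49/176  15/ 50/178  16/ 52/178  16/ 54/179  16/ 54/179  15/ 57/147
[(395, np.float64(314.6), np.float64(188.7), np.float64(35.6), np.float64(37.0))]
```

The whole stack is in place and centred: nut about 2 mm off the axis, the rest within about 1.5 mm. The jaws are clear of it, so I'm handing in.

```bash
python3 -c "
from station import order
print(order.finish_job())"
```

```text
the job is handed in; nothing more can be done
None
```

I handed the job in with all five parts stacked on the pin (collar, spacer ring, brass washer, bushing, cap nut); by my last measurements the cap nut is about 2 mm off the axis and the others within about 1.5 mm, but the judge returned no verdict. I never reached for the bolt or the steel nut, though I did not measure their positions again at the end.

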